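# Slide the power brick home under the dock's leaf spring

### The job

Load the black power brick into the loading dock: with the fingertips, press it down hard on its sprung lift pad and, while keeping it pressed down, slide it along the lane under the bridge's leaf spring until it is fully home against the end block and the pad has popped up behind it. Do not grasp or lift the brick, leave the small things lying round the dock where they are, and finish clear of everything.

Things in the scene. Friction and masses are not known exactly. Their poses are not given: they have to be found in the camera images.
- dock: Fixed loading dock with one straight lane. Origin on the bench top, mid-width; x = sliding direction along the lane (away from the robot), y = left, z = up. In this frame, mm: base x -105 to +92, 86 wide; white low-friction lane floor at z 18; grey cheek walls along the lane, inner faces y +-23.5, outer +-30.5, tops z 44.
- bridge (a point): Middle of the underside of the grey bridge bar over the dock's lane, at dock x 28, z 52 mm. The bar is 16 mm thick along the lane and its top is at dock z 68 mm. The steel leaf spring hangs under it and slopes down ahead of it, to dock x 67 mm.
- end_face (a point): Middle of the face of the black end block that closes the lane, at dock x 72, z 31 mm; block top at dock z 44 mm.
- brick_center (a point): Centre (half-way up) of the loose black power brick: 98 mm long, 44 wide, 30 high, about 0.24 kg. Its own y runs along dock +x, z up. It starts on the raised lift pad, near dock x -45, z 43 mm (top z 58), where its front would strike the bridge. Pressed down on the lane floor its centre is at dock z 33, its top at z 48 mm, 4 mm above the cheeks and 4 mm below the bridge.
- press_spot (a point): Point on the brick's top face, on its midline, 32 mm behind its centre (17 mm from its rear end): a finger pressing here stays clear of the bridge all the way (about 68 mm of travel). Fingertip friction on the top is about 0.6 or more, brick on lane floor about 0.15, so a fingertip pressed down with 12 to 20 N drags the brick along.
- power_brick: The same power brick again, with its origin at the centre of its underside, axes as for its centre.
- lift_pad (a joint): Height of the sprung grey lift pad in the lane floor, 65 mm long and 29 mm wide (dock x -95 to -30 mm). 0 = fully up, 10 mm above the lane floor; grows in m as it is pressed down; 0.010 = level with the floor. Its spring pushes up with 7 N when up and 9 N when level. When the brick has left it, it pops up behind the brick and bars the way back.
- leaf_spring (a joint): Lift of the steel leaf spring under the bridge, rad: 0 = at rest, its tip 26 mm above the lane floor; about 0.1 when the brick lies under it. It presses down on the brick with about 4 N.
- home (a point): Fixed point of the dock where the brick's centre lies when it is fully home against the end block (dock x 23, y 0, z 33 mm).
- loose_heatsink: Bystander lying loose on the bench by the dock: small finned heat sink, 30x30x12 mm; origin at the centre of its underside. Not to be disturbed.
- loose_module: Bystander lying loose on the bench by the dock: silvery pluggable module, 15x61x9 mm; origin at the centre of its underside. Not to be disturbed.
- loose_terminal: Bystander lying loose on the bench by the dock: green terminal strip, 14x52x17 mm; origin at the centre of its underside. Not to be disturbed.
- loose_relay: Bystander lying loose on the bench by the dock: small dark relay cube, 22x28x24 mm; origin at the centre of its underside. Not to be disturbed.
- loose_driver: Bystander lying loose on the bench by the dock: small screwdriver, 19x120x18 mm; origin at the centre of its underside. Not to be disturbed.
- loose_usb: Bystander lying loose on the bench by the dock: memory stick, 18x52x9 mm; origin at the centre of its underside. Not to be disturbed.
Mind the look-alikes: they are no part of the job. What is meant by the power_brick is not red or turquoise, and is the smaller of those in its own colour.

How it is judged:
By the outcome, as a careful person would: the job done as asked, in the order asked, and still so for the second after the job is handed in, with the robot touching nothing.
It also fails if it takes over 38 s, if anything falls off the work surface, if the arm or the gripper's body presses on something with over 40 N, if the wrist force passes 120 N, or if a joint passes its speed limit or range.

### The arm

A 7-joint arm with a two-finger parallel gripper is mounted at the origin on a cart in front of the work surface, level with it; the furniture and walls round the work are solid. World frame = base frame: x ahead of the robot, y to its left, z up, the work surface at z = 0. Lengths are in m, angles in rad, forces in N, time in s.
With the tool pointing down it reaches from about 0.425 to 0.925 m from the base axis. Payload 6.8 kg.
Tool frame: the origin (TCP) lies on the front face of the gripper's body, between the roots of the fingers; the fingertips stand 73 mm ahead of it and the grasp point (between the pads) lies 54 mm ahead of it (env.nose_length is the distance from the TCP to the fingertips, in m); z points along the fingers, y is the direction in which the jaws open and shut (so a half turn about z gives the same grasp; the last joint's range is limited). The gripper opens to 85 mm and grips with 20 to 120 N. Pads are 22 mm wide; open, the fingers measure 114 mm over their backs; the gripper's body (76 mm by 85 mm) begins 54 mm behind the grasp point. The pads swing forward as they close: fully open they stand 13 mm farther back than shut.
Start: joints at [1.227, 0.477, 0.022, 1.555, -0.011, 1.109, -0.083], TCP at [0.158, -0.656, 0.304] pointing down, gripper open.
Joint ranges: [-2.96, 2.96], [-0.34, 2.1], [-1.41, 1.46], [0.24, 2.44], [-1.37, 4.51], [0.17, 1.92], [-2.96, 2.96]. Speed limits (rad/s): [2.39, 2.39, 3.14, 3.14, 3.14, 3.14, 3.14].

### API

Orientations are given as a unit quaternion [w, x, y, z].
In Python, from cell import env, kin, camera, calibration, job gives the robot as it stands. The module is installed in compiled form; this text tells all that it offers. Calls block until the motion is done:
- env.reach(position, orientation): joint-space move of the TCP to a pose.
- env.movel(position, velocity=0.15, rot=None, stop_force=None): straight line of the TCP; rot=None keeps the orientation; velocity is the mean speed in m/s. With stop_force (N) it stops when the force on the tool has changed by that much, and returns True; else False.
- env.goto_joints(angles): joint-space move.
- env.grip(opening, f_grip=None): finger opening in m; f_grip is the grip in N (None keeps the last); returns when the fingers have stopped.
- env.dwell(seconds).
- kin.inverse_kinematics(position, orientation): joint angles nearest the present ones, or None.
- env.get_state(): the state.
- camera(name): name is "scene" or "top" or "wrist"; returns (picture, depth): 480x640x3 uint8, blue, green, red; 480x640 float32, m along the optical axis (not along the pixel's ray), 0 where there is no reading.
- calibration(name): a dict with "fx", "fy", "cx", "cy" (pixels), "rvec" (rotation vector, rad) and "tvec" (3), from world to camera coordinates, as OpenCV has them. Camera axes: x right, y down, z forward; pixel columns grow to the right and rows downward; lengths in m; the calibration is good to about 2 mm. The wrist camera is an equidistant fisheye: a pixel r from the principal point sees the ray r / f radians off the axis. A picture is of the moment at which its call begins: read the wrist's pose just before it. calibration takes no time and is no camera call; for the wrist camera it gives the pose at the moment of the call.
A pose or a line that the arm cannot do raises env.PlanningError and nothing moves.
- job.job_done(): hands the job in, once; it reports no verdict.
The state is a dict: "time": time; "qpos": joint angles; "joint_velocities": joint speeds; "joint_torque": joint torques, N m; "tcp_pos": TCP position; "orientation": TCP orientation; "force": force on the tool from outside, world axes, zero at the start; "torque": the same for the moment, N m; "opening": finger opening in m.
Only numpy, scipy, OpenCV 4.12 (cv2) and the standard library are available. Lean on these libraries where they do the work, as an engineer would, in place of code of your own. Each camera call takes 0.05 s, during which the arm holds its last target.

## Working session

There is one attempt and no reset: what is moved stays moved. The work goes in short steps, each a Python script; the robot and the scene stay as the last script left them, time stands still between calls to the robot, and variables do not carry over. Pictures are saved under pics/ and viewed, and the job is handed in when it is done.

```bash
mkdir -p pics; python3 - <<'E'
from cell import env,camera,calibration
import cv2,numpy as np
for n in("scene","top"):
    p,d=camera(n); cv2.imwrite(f"pics/{n}0.png",p); np.save(f"{n}0.npy",d); print(n,calibration(n))
s=env.get_state();print(s)
E
```

```text
scene {'fx': 471.2780346684227, 'fy': 471.2780346684227, 'cx': 318.91810543586513, 'cy': 240.14786099528854, 'rvec': array([ 1.91254202, -1.168896  ,  0.61959345]), 'tvec': array([-0.31407379,  0.30068178,  0.60669039])}
top {'fx': 594.5292177852856, 'fy': 594.5292177852856, 'cx': 315.6881117394107, 'cy': 249.18520511652886, 'rvec': array([ 2.17583688, -2.1506084 ,  0.11486772]), 'tvec': array([-0.08542841,  0.52533789,  1.38063459])}
{'time': 0.1, 'qpos': array([ 1.22689194,  0.47771492,  0.02234455,  1.55636287, -0.01151455,
        1.10928573, -0.08314129]), 'joint_velocities': array([-0.00131479, -0.00341518,  0.00087495, -0.00171138,  0.00048482,
        0.00075687,  0.00016299]), 'joint_torque': array([ 5.58397893e-03, -5.97755563e+01,  1.61407817e+00, -2.81949681e+01,
        1.28724807e-02,  4.99742600e-03, -2.14867833e-05]), 'tcp_pos': array([ 0.15759905, -0.65591497,  0.30302021]), 'orientation': array([-8.07670631e-04,  9.93058987e-01,  1.17614511e-01, -1.49702328e-04]), 'force': array([ 0.17476161, -0.4013138 , -0.30157778]), 'torque': array([-0.03698957, -0.01084762,  0.00888641]), 'opening': 0.08544500863144053}
```

View pics/scene0.png

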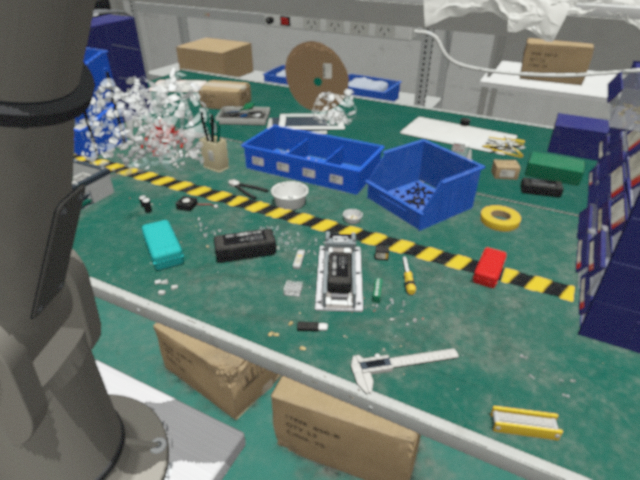

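View pics/top0.png

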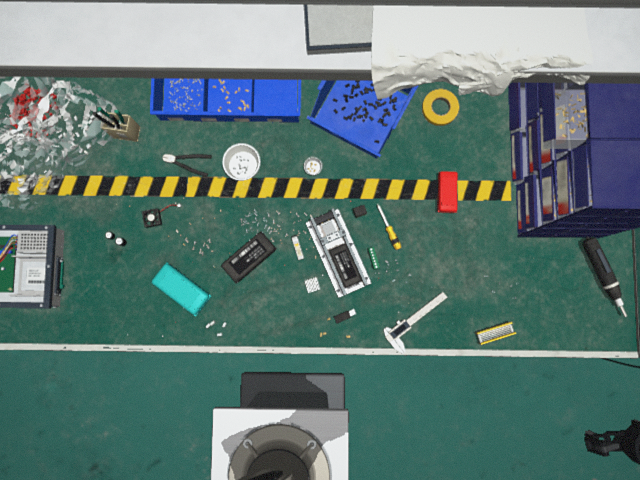

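The scene shows the dock at about scene (340,272) and top (338,253). There are four brick-like things in the top view: a turquoise one (181,289), a red one (448,192), a larger black one loose at (248,256) and a smaller black one in the dock at (344,265). The one in the dock fits, since it is black and the smaller of the two. I'll confirm that in an enlarged crop.

```bash
python3 - <<'E'
import cv2
p=cv2.imread("pics/top0.png")
cv2.imwrite("pics/topcrop.png",cv2.resize(p[195:330,220:400],None,fx=4.4,fy=4.4,interpolation=cv2.INTER_CUBIC))
E
```

```text
(no output)
```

View pics/topcrop.png

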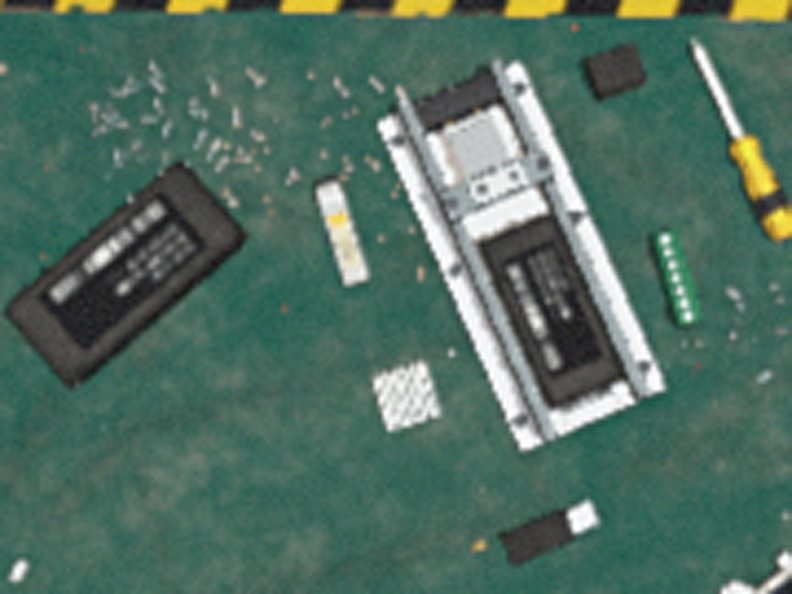

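The crop confirms it. The brick in the dock lane (crop 550,310) is clearly smaller than the loose black one (crop 125,275). Next I'll get a rough position, then a wrist close-up.

```bash
cat > h.py <<'E'
import numpy as np,cv2
from cell import calibration
def Rt(c): return cv2.Rodrigues(np.array(c["rvec"]))[0],np.array(c["tvec"])
def ray(c,u,v,fish=False):
    x=(u-c["cx"])/c["fx"];y=(v-c["cy"])/c["fy"]
    if fish:
        r=np.hypot(x,y); k=np.sin(r)/r if r>1e-9 else 1.; d=np.array([x*k,y*k,np.cos(r)])
    else: d=np.array([x,y,1.])
    R,t=Rt(c); return -R.T@t,R.T@d
def onz(c,u,v,z,fish=False):
    o,d=ray(c,u,v,fish); return o+d*(z-o[2])/d[2]
def proj(c,P,fish=False):
    R,t=Rt(c); q=R@np.asarray(P)+t
    if fish:
        rr=np.hypot(q[0],q[1]);th=np.arctan2(rr,q[2]);k=th/rr if rr>1e-9 else 1/q[2]
        return np.array([c["fx"]*q[0]*k+c["cx"],c["fy"]*q[1]*k+c["cy"]])
    return np.array([c["fx"]*q[0]/q[2]+c["cx"],c["fy"]*q[1]/q[2]+c["cy"]])
E
python3 - <<'E'
from h import *
c=calibration("top");d=np.load("top0.npy")
C=[(378,122),(522,62),(665,388),(522,450)]
P=[onz(c,220+u/4.4,195+v/4.4,0.015) for u,v in C]
for p in P: print(p.round(3))
print(np.linalg.norm(P[0]-P[1]),np.linalg.norm(P[1]-P[2]))
f=(P[0]+P[1])/2;r=(P[2]+P[3])/2;a=(f-r)/np.linalg.norm(f-r);print("yaw",np.arctan2(a[1],a[0]),"org",f-a*.092, r+a*.105)
R,t=Rt(c);print("cam",-R.T@t)
for u,v in [(560,310),(440,280),(150,280),(125,275),(490,130),(495,185),(200,400)]:
    z=d[int(195+v/4.4),int(220+u/4.4)];o,dd=ray(c,220+u/4.4,195+v/4.4);print((u,v),(o+dd*z).round(4))
from cell import env
s=env.get_state();cw=calibration("wrist");print(cw);R,t=Rt(cw);print(-R.T@t,s["tcp_pos"],R)
E
```

```text
[ 0.592 -0.055  0.015]
[ 0.626 -0.133  0.015]
[ 0.448 -0.212  0.015]
[ 0.414 -0.135  0.015]
0.08557000633942942 0.19433329311004385
yaw 0.4197724816333057 org [ 0.52462653 -0.13168364  0.015     ] [ 0.52671774 -0.13075033  0.015     ]
cam [ 0.37201031 -0.08529452  1.42960238]
(560, 310) [ 0.4857 -0.1527  0.0627]
(440, 280) [ 0.5068 -0.0899 -0.0018]
(150, 280) [0.5012 0.0652 0.0383]
(125, 275) [0.5039 0.0788 0.0368]
(490, 130) [ 0.5831 -0.1155  0.046 ]
(495, 185) [ 0.5512 -0.1181  0.0633]
(200, 400) [ 0.4395  0.0409 -0.0045]
{'fx': 371.64829954431775, 'fy': 371.64829954431775, 'cx': 321.0255365117039, 'cy': 236.9995330193255, 'rvec': array([-2.28970989,  1.80344298,  0.25282391]), 'tvec': array([-0.67539218, -0.03607894,  0.3780202 ])}
[ 0.2248386  -0.64116505  0.37243865] [ 0.15759905 -0.65591497  0.30302021] [[ 0.23407924 -0.97221624 -0.0015813 ]
 [-0.93517345 -0.2256046   0.2730443 ]
 [-0.26581485 -0.06243521 -0.96200016]]
```

```bash
cat >> h.py <<'E'
def qyaw(a): return [0,np.cos(a/2),np.sin(a/2),0]
E
python3 - <<'E'
from h import *
from cell import env,camera,kin
O=np.array([.5255,-.1312,0]);a=.42;ex=np.array([np.cos(a),np.sin(a),0])
p=env.get_state()["tcp_pos"]
env.movel([p[0]*.76,p[1]*.76,0.32],0.2)
env.reach(list(O+.02*ex+[0,0,.30]),qyaw(a))
s=env.get_state();c=calibration("wrist");im,d=camera("wrist")
np.save("w0.npy",d);np.save("w0c.npy",c,allow_pickle=True)
cv2.imwrite("pics/w0.png",im);print(s["time"],s["tcp_pos"],s["qpos"].round(2))
E
```

```text
3.1083 [ 0.54343364 -0.12450834  0.29986634] [ 0.55  0.34 -0.54  1.81  0.2   1.04 -1.22]
```

View pics/w0.png

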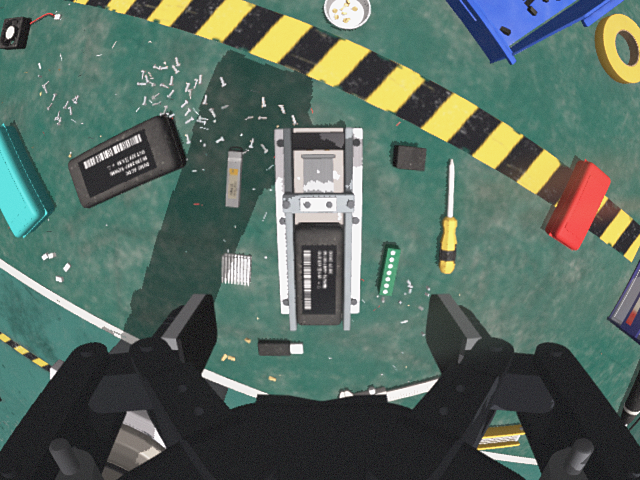

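The wrist view shows the dock from about (275,128) to (365,328) and the brick at (319,273). I'll enlarge it for precise points.

```bash
python3 - <<'E'
import cv2
p=cv2.imread("pics/w0.png")
a=cv2.resize(p[120:230,255:385],None,fx=5,fy=5,interpolation=cv2.INTER_CUBIC)
b=cv2.resize(p[215:335,255:385],None,fx=5,fy=5,interpolation=cv2.INTER_CUBIC)
cv2.imwrite("pics/wa.png",a);cv2.imwrite("pics/wb.png",b)
E
```

```text
(no output)
```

View pics/wa.png

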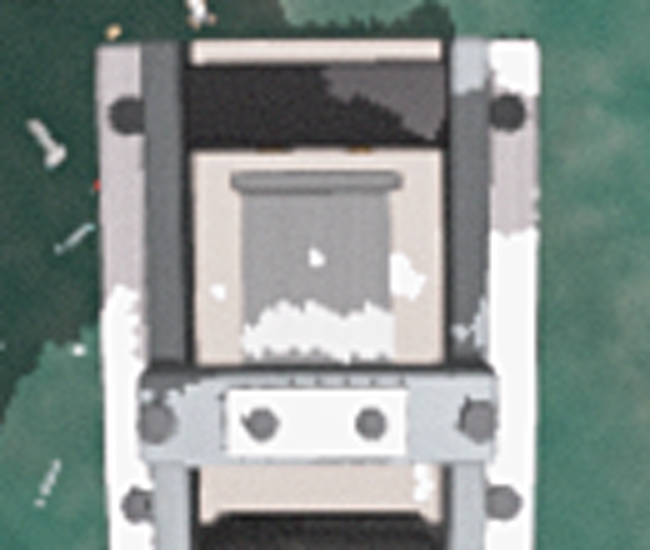

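View pics/wb.png

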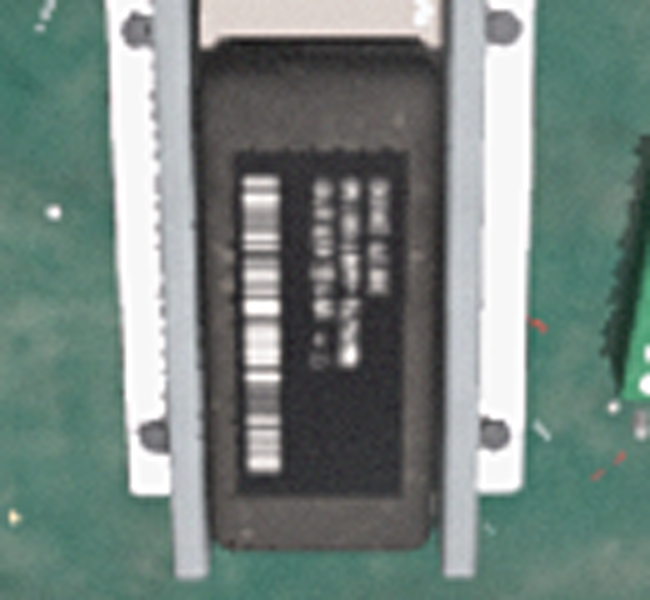

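```bash
cat > fit.py <<'E'
from h import *
from scipy.optimize import least_squares
c=np.load("w0c.npy",allow_pickle=True).item();d=np.load("w0.npy")
A=lambda u,v:(255+u/5,120+v/5)
B=lambda u,v:(255+u/5,215+v/5)
# (dock pt or None per-axis), pixel ; lines: use x or y only
obs=[((None,30.5,44),B(174,560)),((None,-30.5,44),B(475,560)),((None,23.5,44),B(207,560)),((None,-23.5,44),B(445,560)),
((None,30.5,44),A(142,150)),((None,-30.5,44),A(490,150)),
((-105,None,44),B(190,578)),((-105,None,44),B(460,578)),
((72,None,44),A(320,148)),((20,None,68),A(320,463)),((36,None,68),A(320,370)),((92,None,44),A(163,40)),
((None,43,18),B(130,490)),((None,-43,18),B(523,490))]
def res(p,full=False):
    r=[];a=p[2];R=np.array([[np.cos(a),-np.sin(a)],[np.sin(a),np.cos(a)]])
    for (x,y,z),px in obs:
        w=onz(c,*px,z/1000,True); q=R.T@(w[:2]-p[:2])*1000
        r.append(q[0]-x if x is not None else q[1]-y)
    return np.array(r)
s=least_squares(res,[.5255,-.1312,.42],loss='soft_l1',x_scale=[.01,.01,.1])
print(s.x,res(s.x).round(1))
a=s.x[2];R=np.array([[np.cos(a),-np.sin(a)],[np.sin(a),np.cos(a)]])
for n,px,z in [("rearL",B(215,545),58),("rearR",B(432,545),58),("frontL",B(203,50),58),("frontR",B(440,50),58)]:
    w=onz(c,*px,z/1000,True);print(n,(R.T@(w[:2]-s.x[:2])*1000).round(1))
for n,px in [("bricktop",B(320,300)),("cheek",B(190,560)),("bridge",A(320,385)),("base",B(150,470)),("floor",A(220,320)),("bench",B(60,300))]:
    z=d[int(px[1]),int(px[0])];o,dd=ray(c,*px,True)
    Rr,t=Rt(c);print(n,z,(o+dd*z/(Rr@dd)[2]).round(4))
E
python3 fit.py
```

```text
[ 0.52794378 -0.13078541  0.42726309] [-0.2  0.6  0.2 -0.4 -0.2  0.2  0.3 -0.2 -0.3  0.7  0.3 -0.9 -1.4  1. ]
rearL [-89.2  20.9]
rearR [-89.5 -20.4]
frontL [ 7.8 20.1]
frontR [  7.4 -20.9]
bricktop 0.33266923 [ 0.4928 -0.1464  0.0586]
cheek 0.36387205 [ 0.4252 -0.1478  0.0439]
bridge 0.30597323 [ 0.5586 -0.1173  0.0659]
base 0.39957336 [ 0.4217 -0.137   0.0064]
floor 0.35111612 [ 0.5548 -0.0979  0.0177]
bench 0.3953237 [ 4.484e-01 -1.046e-01  2.000e-04]
```

```bash
cat >> h.py <<'E'
O=np.array([.52794,-.13079,0]);YAW=.4273
EX=np.array([np.cos(YAW),np.sin(YAW),0]);EY=np.array([-np.sin(YAW),np.cos(YAW),0])
def D(x,y,z): return list(O+EX*x/1000+EY*y/1000+np.array([0,0,z/1000]))  # mm dock->world
def fd(s): f=s["force"]; return np.array([f@EX,f@EY,f[2]])
def td(s,nose):
    p=s["tcp_pos"]-O; return np.array([p@EX,p@EY,p[2]-nose])*1000
E
python3 - <<'E'
from h import *
from cell import env,camera
n=env.nose_length;print(n)
env.grip(0.0)
env.reach(D(-73,0,90+n*1000),qyaw(YAW))
env.movel(D(-73,0,66+n*1000),0.1)
s=env.get_state();im,d=camera("wrist");cv2.imwrite("pics/w1.png",im)
print(s["time"],td(s,n).round(1),fd(s).round(2),s["opening"])
E
```

```text
0.0726
5.0167 [-72.1  -0.   66.4] [0.03 0.37 0.56] -0.00022691188518876395
```

View pics/w1.png

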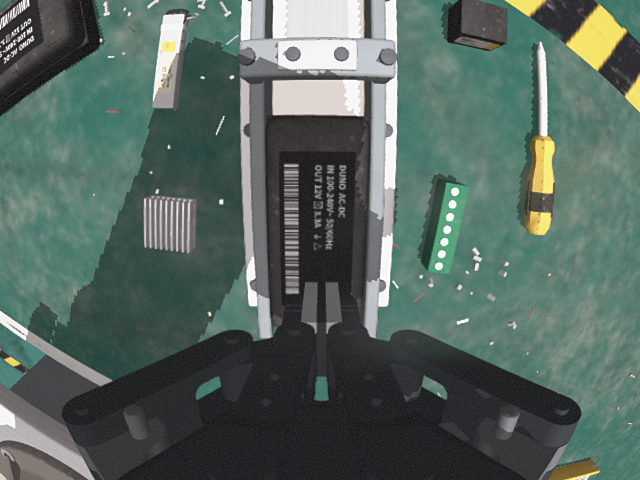

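The shut fingers (320,290) sit on the brick's midline behind the label, clear of the bridge. Now I'll press.

```bash
python3 - <<'E'
from h import *
from cell import env,camera
n=env.nose_length
r=env.movel(D(-73,0,44+n*1000),0.025,stop_force=15)
s=env.get_state();print(r,s["time"],td(s,n).round(2),fd(s).round(2))
env.dwell(0.1)
s=env.get_state();print(r,s["time"],td(s,n).round(2),fd(s).round(2))
im,d=camera("wrist");cv2.imwrite("pics/w2.png",im[80:380,170:480])
E
```

```text
True 5.775 [-72.82  -0.29  48.12] [-1.61  0.89  7.34]
True 5.875 [-72.83  -0.27  48.1 ] [-2.26  1.11  7.74]
```

View pics/w2.png

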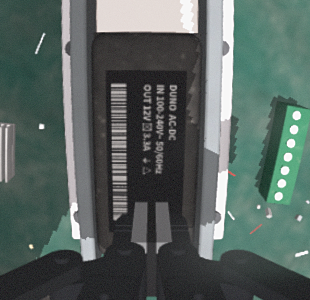

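```bash
python3 - <<'E'
from h import *
from cell import env
n=env.nose_length
for z in (47.7,47.2,46.7,46.2,45.7,45.2):
    env.movel(D(-73,0,z+n*1000),0.02)
    env.dwell(0.05)
    s=env.get_state();print(z,round(s["time"],2),td(s,n).round(2),fd(s).round(2))
    if fd(s)[2]>16: break
E
```

```text
47.7 6.22 [-72.77  -0.25  48.1 ] [-1.63  0.42  9.94]
47.2 6.53 [-72.76  -0.25  48.03] [-3.76  2.7  15.84]
46.7 6.83 [-72.73  -0.25  48.01] [-5.03  3.71 21.13]
```

```bash
cat > slide.py <<'E'
from h import *
from cell import env,camera
n=env.nose_length
def slide(xs,z,v=.04,tgt=18,fxstop=14):
    for x in xs:
        env.movel(D(x,0,z+n*1000),v)
        s=env.get_state();f=fd(s);print(x,round(z,2),round(s["time"],2),td(s,n).round(2),f.round(2))
        if f[2]<6 or f[2]>40: print("stop z");break
        if -f[0]>fxstop: print("stop x");break
        z+=float(np.clip((f[2]-tgt)/11*.6,-.5,.5))
    return z
E
python3 - <<'E'
from slide import *
z=slide([-70,-66,-60,-54,-47,-40],46.9)
im,d=camera("wrist");cv2.imwrite("pics/w3.png",im)
E
```

```text
-70 46.9 7.08 [-69.66  -0.68  48.03] [-4.19  1.18 17.54]
-66 46.87 7.33 [-65.51  -0.96  48.01] [-3.02 -0.66 16.6 ]
-60 46.8 7.62 [-59.28  -1.07  48.03] [-2.85 -0.46 16.54]
-54 46.72 7.92 [-53.23  -1.15  48.04] [-3.24 -0.42 16.54]
-47 46.64 8.25 [-46.14  -1.18  48.03] [-3.63 -0.67 17.42]
-40 46.61 8.57 [-39.12  -1.21  48.04] [-2.97  0.25 15.96]
```

View pics/w3.png

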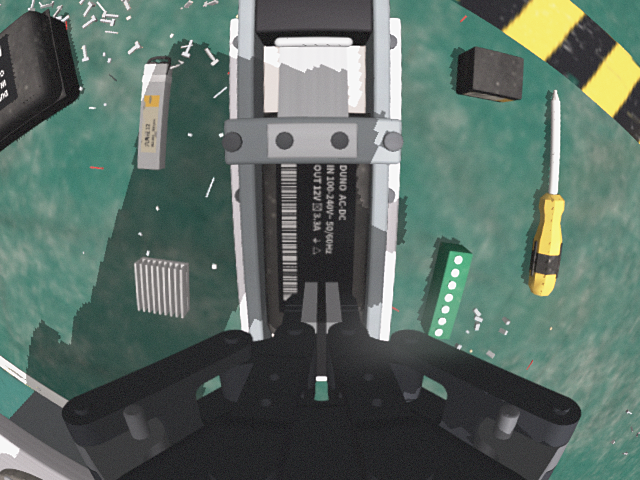

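The brick moves with the fingers: the label's end at (290,295) hasn't shifted relative to the tips, and its front is under the bridge. I'll carry on.

```bash
python3 - <<'E'
from slide import *
z=slide([-34,-28,-22,-17,-13,-11],46.5,tgt=18)
z=slide([-10,-9,-8,-7,-6,-5],z,v=.02,tgt=18,fxstop=9)
im,d=camera("wrist");cv2.imwrite("pics/w4.png",im);print(z)
E
```

```text
-34 46.5 8.93 [-33.16  -1.28  48.05] [-2.75 -0.45 17.83]
-28 46.49 9.22 [-27.19  -1.27  48.02] [-3.84 -0.22 18.15]
-22 46.5 9.53 [-22.27  -1.39  48.01] [-5.74 -0.56 21.83]
-17 46.71 9.8 [-17.53  -1.35  48.05] [-6.15  0.35 19.08]
-13 46.77 10.05 [-13.62  -1.31  48.03] [-6.14  0.37 20.14]
-11 46.88 10.3 [-11.94  -1.3   48.03] [-7.88  0.46 19.49]
-10 46.96 10.55 [-11.16  -1.26  48.03] [-6.93  0.94 18.69]
-9 47.0 10.8 [-10.14  -1.23  48.04] [-7.69 -0.29 18.35]
-8 47.02 11.05 [-9.05 -1.24 48.06] [-7.310e+00 -1.000e-02  1.839e+01]
-7 47.04 11.3 [-8.04 -1.21 48.05] [-7.37 -0.4  17.36]
-6 47.01 11.55 [-7.05 -1.2  48.04] [-6.8  -0.32 18.88]
-5 47.06 11.8 [-6.01 -1.18 48.06] [-6.03  0.86 17.52]
47.03011896636528
```

View pics/w4.png

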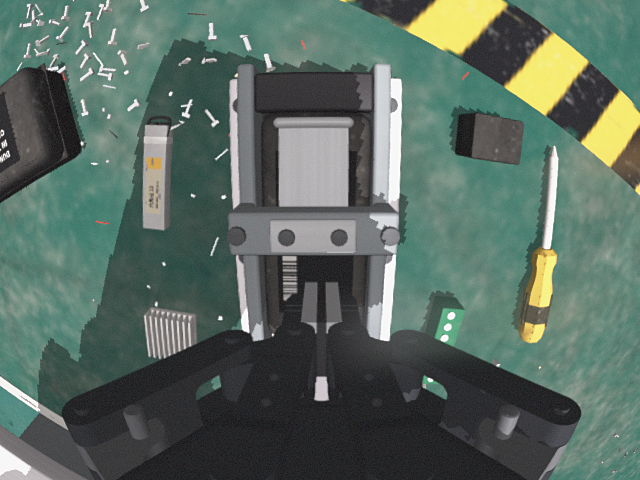

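```bash
python3 - <<'E'
import cv2
p=cv2.imread("pics/w4.png")
cv2.imwrite("pics/w4c.png",cv2.resize(p[60:180,240:390],None,fx=5,fy=5,interpolation=cv2.INTER_CUBIC))
cv2.imwrite("pics/w34.png",cv2.resize(cv2.hconcat([cv2.imread("pics/w3.png")[230:350,250:390],p[230:350,250:390]]),None,fx=2.8,fy=2.8))
E
```

```text
(no output)
```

View pics/w4c.png

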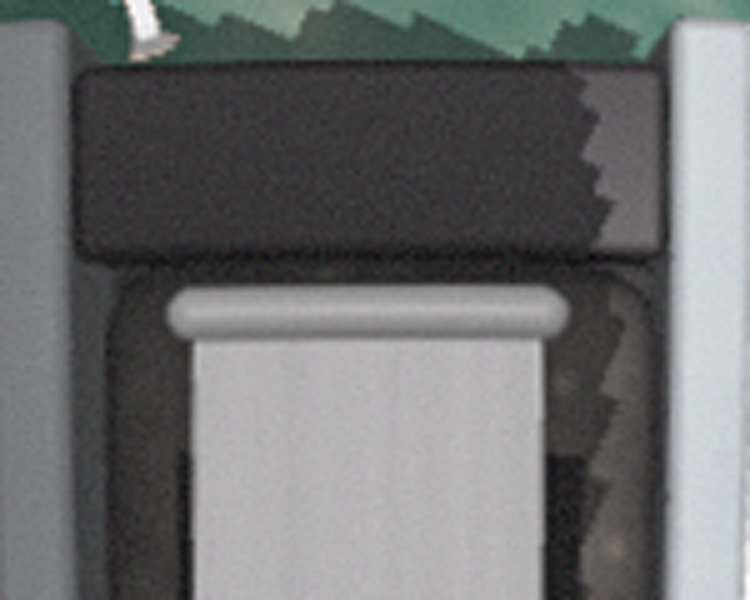

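View pics/w34.png

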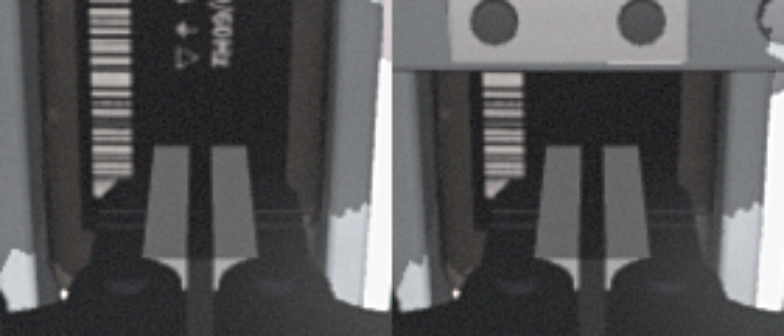

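```bash
python3 - <<'E'
from slide import *
z=slide([-4,-3,-2],46.8,v=.02,tgt=21,fxstop=14)
c=calibration("wrist");im,d=camera("wrist");cv2.imwrite("pics/w5.png",im)
for x in(70,71,72): print(x,proj(c,D(x,0,44),True),proj(c,D(x-1,10,48),True),proj(c,D(x,10,31),True))
print(proj(c,D(23-49+17,0,48),True))
cv2.imwrite("pics/w5c.png",cv2.resize(im[60:180,240:390],None,fx=5,fy=5,interpolation=cv2.INTER_CUBIC))
p=cv2.imread("pics/w4.png")
cv2.imwrite("pics/w45.png",cv2.resize(cv2.hconcat([p[230:350,250:390],im[230:350,250:390]]),None,fx=2.8,fy=2.8))
E
```

```text
-4 46.8 12.1 [-5.72 -1.23 48.03] [-10.66   0.33  22.76]
-3 46.9 12.35 [-5.56 -1.24 48.02] [-11.8    1.72  25.41]
-2 47.14 12.6 [-5.41 -1.3  48.02] [-14.06   0.64  25.9 ]
stop x
70 [313.84894106 115.38035735] [287.05549116 117.91506889] [290.60809518 116.98871237]
71 [313.840302   112.83187481] [287.03352632 115.29984199] [290.59025495 114.65310747]
72 [313.83188244 110.2851383 ] [287.01266947 112.68622169] [290.57320627 112.31883329]
[314.93886103 307.8218343 ]
```

View pics/w5c.png

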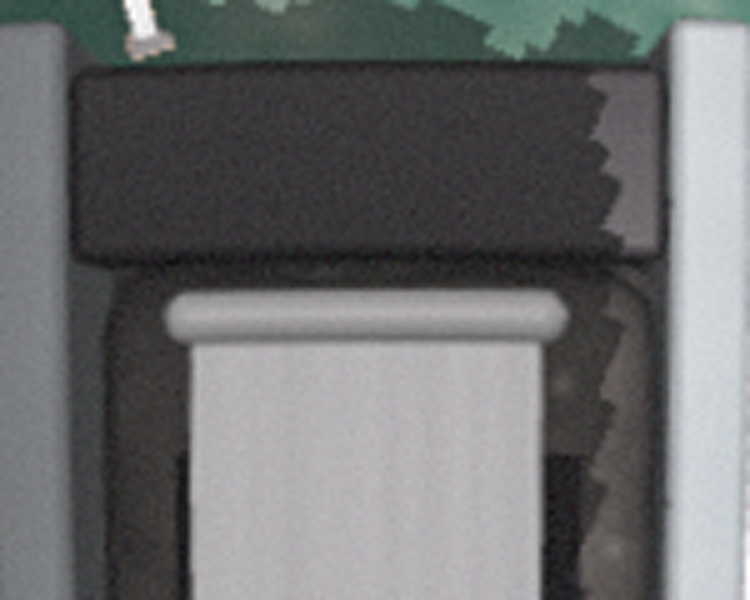

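View pics/w45.png

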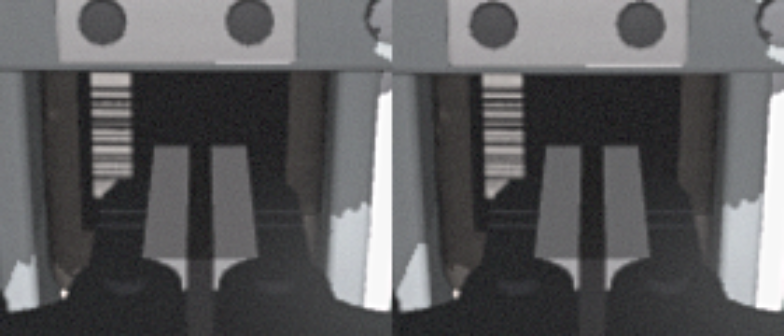

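The tip now stalls at x −5.4 mm and the forward force has climbed from 6 to 14 N, with no gap left at the end block (crop row 262). The brick has reached the stop. I'll lift off and check.

```bash
python3 - <<'E'
from h import *
from cell import env,camera
n=env.nose_length
env.movel(D(-3,0,75+n*1000),0.04)
env.movel(D(-40,0,210+n*1000),0.12)
env.dwell(.3)
s=env.get_state();print(s["time"],td(s,n),fd(s).round(2))
c=calibration("wrist");im,d=camera("wrist");cv2.imwrite("pics/w6.png",im);np.save("w6.npy",d);np.save("w6c.npy",c,allow_pickle=True)
im,_=camera("top");cv2.imwrite("pics/top6.png",cv2.resize(im[195:330,220:400],None,fx=4.4,fy=4.4,interpolation=cv2.INTER_CUBIC))
for n_,P in [("home",(23,0,48)),("rear",(-26,0,48)),("padfront",(-30,0,28)),("endtop",(72,0,44))]: print(n_,proj(c,D(*P),True))
E
```

```text
15.1167 [-4.00090325e+01  8.22768404e-02  2.09643195e+02] [ 0.45 -0.52 -0.45]
home [319.8398468  140.89703017]
rear [319.84171379 200.16838794]
padfront [319.92294935 200.61243133]
endtop [319.87594335  81.95024678]
```

View pics/w6.png

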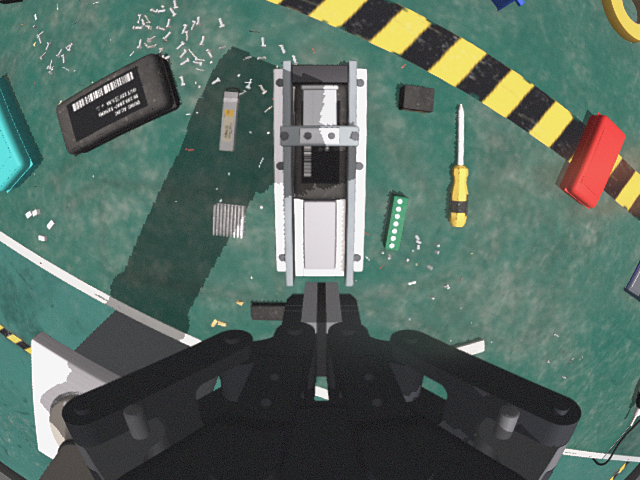

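View pics/top6.png

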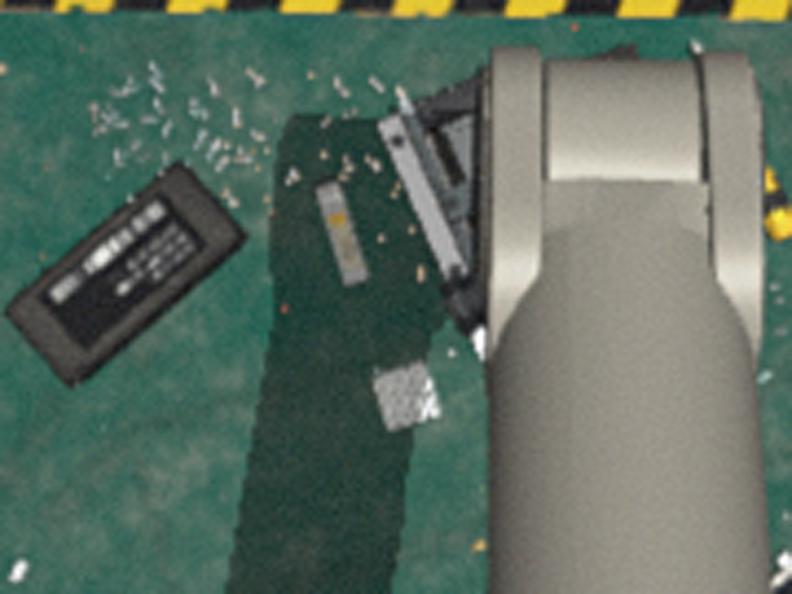

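```bash
python3 - <<'E'
from h import *
c=np.load("w6c.npy",allow_pickle=True).item();d=np.load("w6.npy")
Rr,t=Rt(c)
for y in range(184,276,6):
    o,dd=ray(c,320,y,True);w=o+dd*d[y,320]/(Rr@dd)[2];q=w-O;print(y,round(q@EX*1e3,1),round(q@EY*1e3,1),round(w[2]*1e3,1))
im=cv2.imread("pics/w6.png");cv2.imwrite("pics/w6c.png",cv2.resize(im[55:295,265:375],None,fx=2.5,fy=2.5,interpolation=cv2.INTER_CUBIC))
E
```

```text
184 -12.6 -0.1 47.3
190 -17.5 -0.1 48.1
196 -22.7 -0.1 46.9
202 -31.3 -0.1 27.5
208 -36.8 -0.1 27.1
214 -42.0 -0.1 28.5
220 -47.9 -0.1 26.6
226 -53.3 -0.1 27.4
232 -59.2 -0.1 26.1
238 -64.2 -0.1 28.7
244 -70.2 -0.1 27.6
250 -75.6 -0.1 28.5
256 -81.1 -0.1 29.3
262 -87.3 -0.1 28.5
268 -93.8 -0.0 26.9
274 -103.6 -0.0 17.4
```

View pics/w6c.png

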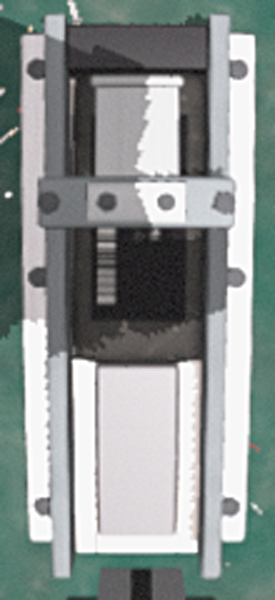

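The pad is up at z 28 mm, the brick top is at z 48 mm and its rear is at about x −26 mm. It is home, so I'll hand in.

```bash
python3 -c "
from cell import job,env
print(env.get_state()['time']);job.job_done()"
```

```text
15.2167
the job is handed in; nothing more can be done
```

The black power brick is home in the dock, the lift pad has popped up behind it, and the job was handed in at 15.2 s. I pressed the brick down with shut fingertips and kept about 16–26 N on it. I slid it about 67 mm along the lane under the leaf spring, then lifted off.

**At the end block:** the fingertip stalled and the forward force rose from 6 to 14 N, so the brick was against the stop.

**After lift-off:**
- **Brick:** its top is at dock z 48 mm and its rear end at about x −26 mm, both as expected for home.
- **Lift pad:** it stands at about z 28 mm, fully up behind the brick.
- **Small things round the dock:** in the wrist view they looked undisturbed. I compared them by eye rather than measuring them.
- **Robot:** the tips are about 210 mm up and the wrist force is near zero.

**Failed or disagreed:**
- The last top-camera picture was mostly blocked by the arm, so these checks rest on the wrist camera alone.
- The brick travelled about 3 mm farther than I estimated from its starting position, but that matches the roughly 68 mm given in the task.

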